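# Wake and zero the bench scale

## Task

The scale on the engraver's bench has gone to sleep. Wake it by pressing lightly down with the fingertips on the floor of the bowl that sits on the scale, let the bowl come up again, then zero it by pressing its long bar key gently well down and letting it come back up. Do not pick up or slide the bowl, and leave the round key, the square key and everything else on the bench alone.

Things in the scene. Friction and masses are not known exactly. Their poses are not given: they have to be found in the camera images.
- scale: fixed bench scale: black housing 240 mm (own x) by 200 mm (own y), flat top 40 mm up. Origin under its centre; own x runs from keys to bowl; yaw within 0.35 rad. Bowl centred at own x +55, y 0 mm; the three grey keys stand in a row at own x -78, y -62, 0 and +62 mm, their order changes. Fixed equipment up to 180 mm high stands at the back and sides, 0.15 m or more from keys and bowl
- weigh_bowl_floor (a point): centre of the inner floor of the loose steel weighing bowl on the scale (the point to press, 55 mm above the bench). The bowl is round: floor about 64 mm across inside, rim 96 mm across outside, 18 mm high, 3 mm thick floor, wall 2.5 mm, 60 g; it just rests on the disc
- weigh_disc (a joint): how far the sprung disc under the bowl is pressed down (m): 0 up, 0.006 at its stop. It starts to move at about 1 N on the bowl and reaches the stop at about 4 N; springs back when let go. 0.002 or more wakes the scale
- disc_top (a point): centre of the top of the sprung disc (72 mm across, 52 mm above the bench when up); the bowl stands centred on it. Moves with the disc
- bar_key_top (a point): centre of the top of the bar key, the long grey key: 16 mm along the scale's x by 44 mm along its y; its top stands 8 mm above the housing, 48 mm above the bench
- bar_key (a joint): how far the bar key is pressed down (m): 0 up, 0.006 fully down. Spring: starts to move at about 0.8 N, fully down at 3.9 N, springs back; 0.004 or more registers
- round_key_top (a point): centre of the top of the round key, 20 mm across, as high as the bar key; leave alone
- round_key (a joint): how far the round key is pressed (m), 0 up, 0.006 down, same spring
- square_key_top (a point): centre of the top of the square key, 18 mm by 18 mm, as high as the bar key; leave alone
- square_key (a joint): how far the square key is pressed (m), 0 up, 0.006 down, same spring
- spare_bowl: loose bowl like the weighing bowl, standing on the bench beside the scale; leave alone. Origin under its centre
- weight_big: loose brass weight, 22 mm across, 31 mm high, standing on the scale's housing near its left edge between keys and bowl; leave alone. Origin under its centre
- ring_blank: loose steel ring, 24 mm across, 7 mm high, lying on the bench beside the scale; leave alone. Origin under its centre
- loupe: loose black loupe, 36 mm across, 26 mm high, standing on the bench beside the scale; leave alone. Origin under its centre
- graver: loose graver lying on the bench left of the scale, 128 mm long (63 mm of it handle side, to its own -x), up to 20 mm high; leave alone. Origin under its ferrule
- stone_jar: loose glass jar with steel lid, 48 mm across, 55 mm high, at the left (+y) of the bench; leave alone. Origin under its centre
- weigh_bowl: the weighing bowl itself, origin under its centre, z up along its axis
There are look-alikes about, which are no part of the job. Leave any brown or purple look-alike of the weigh_bowl alone.

How it is judged:
On the way, in this order (a step that is already met when the one before it is completed fails the run):
1. the bowl on the scale is pressed down 2 mm or more by the fingers, the bar key up (value of joint weigh_disc above 0.002 m and contact force between the fingers and weigh_bowl above 0.3 N and value of joint bar_key below 0.001 m), for 0.1 s.
2. the fingers have left the bowl and it has come up again (value of joint weigh_disc below 0.0008 m and contact force between the fingers and weigh_bowl below 0.05 N), for 0.1 s.
3. the bar key is pressed down (4 of its 6 mm or more), the bowl left up (value of joint bar_key above 0.004 m and value of joint weigh_disc below 0.0015 m), for 0.1 s.
4. the bar key has come up again (value of joint bar_key below 0.001 m), for 0.1 s.
At the end, for the whole second after the job is handed in: The scale was woken and then zeroed; all keys and the bowl's disc are up again (within 1 mm), the bowl stands level and still on the disc within 12 mm of its centre, and every other loose thing is within 10 mm of where it was (value of joint each of bar_key, round_key, square_key, weigh_disc below 0.001 m and horizontal distance between weigh_bowl_floor and disc_top below 0.012 m and distance between weigh_bowl_floor and disc_top below 0.014 m and linear speed of weigh_bowl below 0.02 m/s and angle between weigh_bowl's own z axis and vertical below 0.1 rad and distance of each of spare_bowl, weight_big, ring_blank, loupe, graver, stone_jar from where it was at the start of the episode below 0.01 m); the robot touches nothing.
It fails at once if the round or the square key is pressed (over 1.5 mm) (value of joint any of round_key, square_key above 0.0015 m).
It fails at once if the fingers press or hit anything with more than 25 N (contact force between the fingers and anything else above 25 N).
It fails at once if the bowl is lifted off its disc (over 6 mm), slid more than 15 mm off the disc's centre, or tipped (over 0.25 rad) (z of weigh_bowl_floor in the frame of disc_top above 0.009 m or horizontal distance between weigh_bowl_floor and disc_top above 0.015 m or angle between weigh_bowl's own z axis and vertical above 0.25 rad).
It fails at once if another loose thing is moved more than 10 mm (distance of any of spare_bowl, weight_big, ring_blank, loupe, graver, stone_jar from where it was at the start of the episode above 0.01 m).
It also fails if it takes over 45 s, if anything falls off the work surface, if the arm or the gripper's body presses on something with over 40 N, if the wrist force passes 120 N, or if a joint passes its speed limit or range.

## Robot

A 7-joint arm with a two-finger parallel gripper is mounted at the origin on the work surface. World frame = base frame: x ahead of the robot, y to its left, z up, the work surface at z = 0. Lengths are in m, angles in rad, forces in N, time in s.
With the tool pointing down it reaches from about 0.425 to 0.925 m from the base axis. Payload 6.8 kg.
Tool frame: the origin (TCP) lies between the finger pads; the fingertips stand 11 mm ahead of it and the grasp point (between the pads) lies 8 mm behind it; z points along the fingers, y is the line along which they close (so a half turn about z gives the same grasp; the last joint's range is limited). The gripper opens to 85 mm and grips with 20 to 120 N. Pads are 22 mm wide; open, the fingers measure 114 mm over their backs; the gripper's body (76 mm by 85 mm) begins 54 mm behind the grasp point. The pads swing forward as they close: fully open they stand 13 mm farther back than shut.
Start: joints at [1.098, 0.477, 0.022, 1.555, -0.011, 1.109, -0.083], TCP at [0.241, -0.631, 0.242] pointing down, gripper open.
Joint ranges: [-2.96, 2.96], [-0.34, 2.1], [-1.41, 1.46], [0.24, 2.44], [-1.37, 4.51], [0.17, 1.92], [-2.96, 2.96]. Speed limits (rad/s): [2.39, 2.39, 3.14, 3.14, 3.14, 3.14, 3.14].

## Interface

Orientations are given as a rotation vector (axis times angle).
In Python, from bench import r gives the robot as it stands.
- The arm moves only by the tool send_rows, never from a script. Its argument "deltas" is a list of rows, each an object of numbers: "dx", "dy", "dz": the shift along the world's x, y, z in mm; "rx", "ry", "rz": the turn, a rotation vector about the world's x, y, z in degrees. A call has 1 to 5 rows; each row is the pose to reach, as a shift and turn from the pose commanded when the call began; what a row does not reach only later rows make up. A row lasts 1/12 s, in which the tool goes at most 41.7 mm and 7.16 degrees, less where a joint would pass 70% of its speed; a pose out of reach is approached as far as the arm can. A call with a gripper value outside its range is refused whole. "jaw" is the finger opening in mm, from 0 to 85.4, set as the call begins (left out, the last holds). The fingers move at their own pace and stop on an object; "newtons" is the grip in N (left out, the last holds). Time passes only in rows, so rows that repeat a pose let the fingers close. It gives the time, the measured TCP pose, the force, the opening and the grip force at its end, in the units of the state.
- r.get_obs(): the state, without advancing time (a new reading comes with each control period).
- r.grab_frame(name): name is "side" or "top"; returns a dict with "frame" (420x560x3 uint8, blue, green, red), "z_map" (420x560 float32, m along the optical axis (not along the pixel's ray), 0 where there is no reading), "vertical_fov" (degrees; the focal length in pixels is half the picture's height over the tangent of half this angle, whatever the lens; pixels are square), "cx", "cy" (the principal point, pixels), "distortion" ([k1, k2, p1, p2, k3] as OpenCV has them; the pictures are not rectified), "xyz" and "orientation" of the camera in the world. Camera axes: x right, y down, z forward; pixel columns grow to the right and rows downward; lengths in m; the calibration is good to about 2 mm. A picture is of the moment at which its call begins.
- r.hand_in(): hands the job in; it is judged then, once.
The state is a dict: "clock": time; "joints": joint angles; "qvel": joint speeds; "tau": joint torques, N m; "tcp_pos": TCP position; "orientation": TCP orientation; "contact_force": force on the tool from outside, world axes, zero at the start; "moment": the same for the moment, N m; "grip_width": finger opening in m; "gripper_force": force on a finger pad.
Only numpy, scipy, OpenCV 4.12 (cv2) and the standard library are available. Lean on these libraries where they do the work, as an engineer would, in place of code of your own. Each camera call takes 0.05 s, during which the arm holds its last target. There are 200 camera calls.

## Working session

There is one attempt and no reset: what is moved stays moved. The work goes in short steps, Python scripts to look and compute and a tool call to move; the robot and the scene stay as the last step left them, time stands still between calls to the robot, and variables do not carry over. Pictures are saved under pics/ and viewed, at most 10 in all, crops included, and the job is handed in when it is done.

Besides the shell and the picture viewer there is one more tool, called after "Request:" as name([rows], argument=value, ...), one row to a line, values as JSON. send_rows: Moves the arm, as the interface text tells. Its arguments: {"type":"object","properties":{"deltas":{"type":"array","items":{"type":"object","properties":{"dx":{"type":"number"},"dy":{"type":"number"},"dz":{"type":"number"},"rx":{"type":"number"},"ry":{"type":"number"},"rz":{"type":"number"}}}},"jaw":{"type":"number"},"newtons":{"type":"number"}},"required":["deltas"]}

```bash
mkdir -p pics
cat > h.py <<'E'
import numpy as np, cv2
from scipy.spatial.transform import Rotation as R
from bench import r
def snap(n):
    d=r.grab_frame(n); np.save('pics/'+n+'.npy',d,allow_pickle=True); return d
def load(n): return np.load('pics/'+n+'.npy',allow_pickle=True).item()
def K(d):
    f=210/np.tan(np.radians(d['vertical_fov'])/2)
    return np.array([[f,0,d['cx']],[0,f,d['cy']],[0,0,1.]])
def rot(d):
    o=np.array(d['orientation'],float); return o if o.shape==(3,3) else R.from_rotvec(o).as_matrix()
def pts(d,uv,z=None,plane=None):
    uv=np.array(uv,float).reshape(-1,1,2)
    n=cv2.undistortPoints(uv,K(d),np.array(d['distortion'],float)).reshape(-1,2)
    ray=np.c_[n,np.ones(len(n))]@rot(d).T; c=np.array(d['xyz'])
    if plane is not None: s=(plane-c[2])/ray[:,2]
    else:
        p=uv.reshape(-1,2).round().astype(int); s=d['z_map'][p[:,1],p[:,0]]
    return c+ray*np.array(s)[:,None]
E
python3 - <<'E'
from h import *
for n in('side','top'):
    d=snap(n); cv2.imwrite(f'pics/{n}0.png',d['frame']); print(n,d['xyz'],d['orientation'],d['vertical_fov'],d['distortion'])
print(r.get_obs())
E
```

```text
side [ 0.17523722 -0.42132278  0.65914531] [-2.18745872  0.75863836 -0.36782416] 54.110470661597404 [-0.1150961  0.         0.         0.         0.       ]
top [0.48437253 0.12603922 1.17567539] [-2.1508012   2.19472897 -0.11425172] 43.2706249199 [0.06456923 0.         0.         0.         0.        ]
{'clock': 0.1, 'joints': array([ 1.09791124,  0.47771709,  0.02235239,  1.55636373, -0.01151444,
        1.10926698, -0.08308176]), 'qvel': array([-4.81224905e-04, -1.96515078e-03,  2.48326537e-03, -4.80557416e-04,
       -5.55011848e-05, -2.61363675e-04,  2.30530603e-03]), 'tau': array([ 4.53014058e-03, -5.97758138e+01,  1.61363292e+00, -2.81956708e+01,
        1.28257499e-02,  5.01949573e-03,  7.90048534e-05]), 'tcp_pos': array([ 0.24061161, -0.63011051,  0.24141862]), 'orientation': array([-3.08792468e+00, -5.69580990e-01,  6.31639367e-04]), 'contact_force': array([-0.38279375,  0.28494806, -0.37001643]), 'moment': array([ 0.05529214, -0.01740997,  0.00622076]), 'gripper_force': 0.0, 'grip_width': 0.08552249204034183}
```

View pics/top0.png

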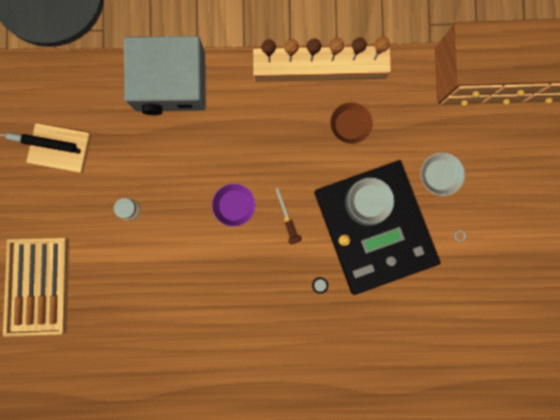

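View pics/side0.png

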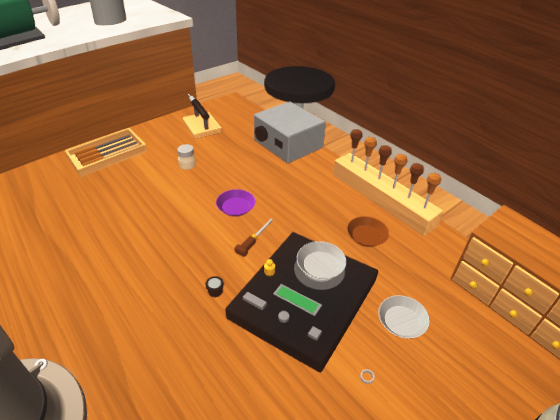

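Top view: the weighing bowl is at (370,201) on the black scale. Things that could be taken for it are the steel spare bowl on the bench (443,174), the brown bowl (351,123) and the purple bowl (234,205). For the keys, the long bar is at (363,271), the round one at (391,261) and the square one at (418,251). I choose the bowl on the scale and the long key, and will check both in a crop.

Run:
```python
from h import *
d=load('top'); c=d['frame'][150:300,300:480]; cv2.imwrite('pics/topc.png',cv2.resize(c,None,fx=4,fy=4,interpolation=cv2.INTER_CUBIC))
d=load('side'); c=d['frame'][225:365,220:390]; cv2.imwrite('pics/sidec.png',cv2.resize(c,None,fx=4,fy=4,interpolation=cv2.INTER_CUBIC))
```

```text
(no output)
```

View pics/topc.png

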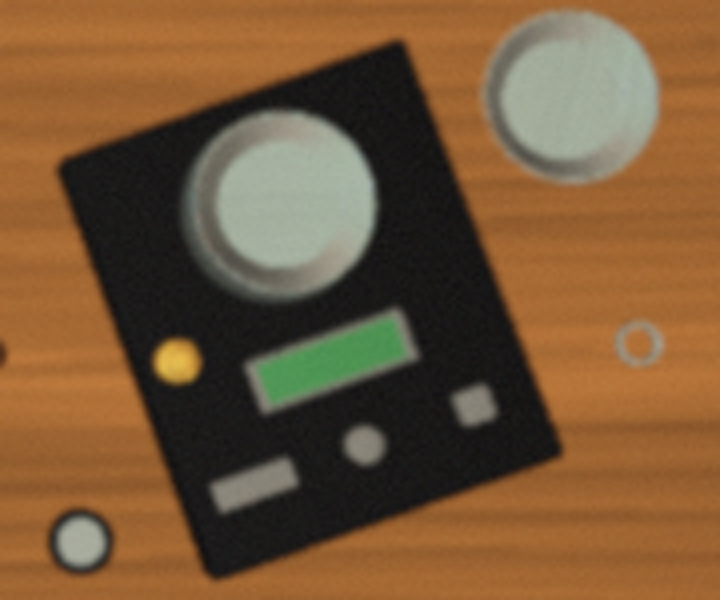

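View pics/sidec.png

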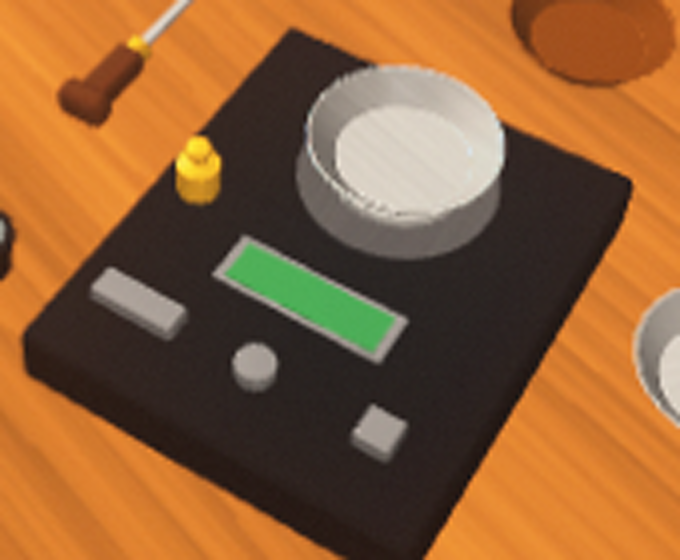

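The top crop confirms the bowl on the scale and the long bar at crop (254,485), the left of three keys, with the round key at (364,445) and the square at (475,405). The side crop shows the same: bar (139,297), round (255,361), square (380,430), and the bowl floor around (405,158).

Run:
```python
from h import *
t=load('top'); s=load('side')
ct=lambda a:(np.array(a,float)+.5)/4-.5+[300,150]
cs=lambda a:(np.array(a,float)+.5)/4-.5+[220,225]
k=[(254,485),(364,445),(475,405)]
ks=[(140,298),(255,360),(380,428)]
P=pts(t,ct(k),plane=.048); print('keys top',P.round(4)); print('keys side',pts(s,cs(ks),plane=.048).round(4))
print('keys depth',pts(t,ct(k)).round(4),pts(s,cs(ks)).round(4))
C=pts(t,ct([(60,165),(404,38),(562,453),(213,579)]),plane=.04);print('corners',C.round(4),'centre',C.mean(0).round(4),'sides',np.linalg.norm(np.roll(C,-1,0)-C,axis=1).round(3))
v=C[0]+C[1]-C[2]-C[3]; yaw=np.arctan2(v[1],v[0]); w=P[0]-P[2]; yaw2=np.arctan2(-w[0],w[1]); print('yaw',yaw,yaw2)
c=C.mean(0)[:2]; M=np.array([[np.cos(yaw),-np.sin(yaw)],[np.sin(yaw),np.cos(yaw)]])
for o in [(55,0),(-78,62),(-78,0),(-78,-62)]: print(o,(c+M@np.array(o)/1000).round(4))
# bowl from depth clouds
for d,b in((t,(345,175,397,227)),(s,(290,238,350,292))):
    g=np.stack(np.meshgrid(np.arange(b[0],b[2]),np.arange(b[1],b[3])),-1).reshape(-1,2)
    X=pts(d,g); X=X[np.hypot(*(X[:,:2]-(c+M@[.055,0])).T)<.06]
    print('z hist',np.histogram(X[:,2],bins=np.arange(.035,.085,.005)))
    F=X[(X[:,2]>.050)&(X[:,2]<.0585)]; Rm=X[X[:,2]>.066]
    for q in (F,Rm): print(len(q),'mean',q.mean(0).round(4),'mid',((q.max(0)+q.min(0))/2).round(4),'ext',np.ptp(q,axis=0).round(4))
print(r.get_obs()['tcp_pos'])
```

```text
keys top [[ 0.4353 -0.0546  0.048 ]
 [ 0.4551 -0.1132  0.048 ]
 [ 0.475  -0.1724  0.048 ]]
keys side [[ 0.4365 -0.0571  0.048 ]
 [ 0.4563 -0.1147  0.048 ]
 [ 0.4761 -0.174   0.048 ]]
keys depth [[ 0.4354 -0.0543  0.05  ]
 [ 0.4551 -0.1133  0.0478]
 [ 0.475  -0.1721  0.0491]] [[ 0.4358 -0.0581  0.0497]
 [ 0.456  -0.115   0.0487]
 [ 0.4741 -0.1756  0.0519]]
corners [[ 0.6077  0.0422  0.04  ]
 [ 0.673  -0.1456  0.04  ]
 [ 0.449  -0.2189  0.04  ]
 [ 0.3863 -0.0324  0.04  ]] centre [ 0.529  -0.0887  0.04  ] sides [0.199 0.236 0.197 0.234]
yaw 0.32047137840805157 0.3254837142573511
(55, 0) [ 0.5812 -0.0714]
(-78, 62) [ 0.4354 -0.0544]
(-78, 0) [ 0.455  -0.1133]
(-78, -62) [ 0.4745 -0.1721]
z hist (array([336, 330,  12, 477, 497, 254, 270,  82,   1]), array([0.035, 0.04 , 0.045, 0.05 , 0.055, 0.06 , 0.065, 0.07 , 0.075,
       0.08 ]))
894 mean [ 0.5822 -0.073   0.0547] mid [ 0.5819 -0.072   0.0543] ext [0.0765 0.0742 0.0084]
295 mean [ 0.581  -0.0741  0.069 ] mid [ 0.5813 -0.0725  0.0706] ext [0.093  0.0928 0.0091]
z hist (array([ 36, 860,  29,  85, 802, 208, 252, 145,   0]), array([0.035, 0.04 , 0.045, 0.05 , 0.055, 0.06 , 0.065, 0.07 , 0.075,
       0.08 ]))
794 mean [ 0.582  -0.0747  0.0565] mid [ 0.5824 -0.0734  0.0544] ext [0.0731 0.0722 0.0083]
355 mean [ 0.5924 -0.0676  0.0695] mid [ 0.5841 -0.0741  0.0703] ext [0.095  0.0954 0.0085]
[ 0.24061161 -0.63011051  0.24141862]
```

The points agree. The bowl floor centre is about (0.582, -0.072), and the bar key about (0.4355, -0.055) at radius 0.439. The housing measures 0.235 x 0.198, yaw is 0.32, and the floor height reads 55 mm. The tool's closing line is already nearly along the scale's y, so I close the jaws and cross at z 0.24.

Request:
send_rows([
  {"dx":17,"dy":28},
  {"dx":34,"dy":56},
  {"dx":51,"dy":84},
  {"dx":68,"dy":112},
  {"dx":85,"dy":140},
], jaw=0, newtons=20)

```text
$.deltas[0]: bad value
```

Request:
send_rows([
  {"dx":17,"dy":28},
  {"dx":34,"dy":56},
  {"dx":51,"dy":84},
  {"dx":68,"dy":112},
  {"dx":85,"dy":140},
])

```text
$.deltas[0]: bad value
```

Request:
send_rows([
  {"dx":17,"dy":28},
  {"dx":34,"dy":56},
  {"dx":51,"dy":84},
  {"dx":68,"dy":112},
  {"dx":85,"dy":140},
])

```text
$.deltas[0]: bad value
```

Request:
send_rows([
  {"dx":17,"dy":28},
  {"dx":34,"dy":56},
  {"dx":51,"dy":84},
  {"dx":68,"dy":112},
  {"dx":86,"dy":138},
])

```text
$.deltas[0]: bad value
```

Request:
send_rows([
  {},
  {},
  {},
])

```text
$.deltas[0]: bad value
```

All six numbers are needed in each row.

Request:
send_rows([
  {"dx":17,"dy":28,"dz":0,"rx":0,"ry":0,"rz":0},
  {"dx":34,"dy":56,"dz":0,"rx":0,"ry":0,"rz":0},
  {"dx":51,"dy":84,"dz":0,"rx":0,"ry":0,"rz":0},
  {"dx":68,"dy":112,"dz":0,"rx":0,"ry":0,"rz":0},
  {"dx":85,"dy":140,"dz":0,"rx":0,"ry":0,"rz":0},
], jaw=0, newtons=20)

```text
clock: 0.52
tcp_pos: [0.3262, -0.489, 0.2419]
orientation: [-3.089, -0.569, 0.001]
contact_force: [0.7, -0.4, -0.2]
grip_width: 0.0257
gripper_force: 0.0
```

Request:
send_rows([
  {"dx":17,"dy":28,"dz":0,"rx":0,"ry":0,"rz":0},
  {"dx":34,"dy":56,"dz":0,"rx":0,"ry":0,"rz":0},
  {"dx":51,"dy":84,"dz":0,"rx":0,"ry":0,"rz":0},
  {"dx":68,"dy":112,"dz":0,"rx":0,"ry":0,"rz":0},
  {"dx":85,"dy":140,"dz":0,"rx":0,"ry":0,"rz":0},
])

```text
clock: 0.93
tcp_pos: [0.4111, -0.349, 0.2421]
orientation: [-3.089, -0.57, 0.001]
contact_force: [1.2, -0.2, -1.3]
grip_width: -0.0001
gripper_force: 0.0
```

Request:
send_rows([
  {"dx":17,"dy":28,"dz":0,"rx":0,"ry":0,"rz":0},
  {"dx":34,"dy":56,"dz":0,"rx":0,"ry":0,"rz":0},
  {"dx":51,"dy":84,"dz":0,"rx":0,"ry":0,"rz":0},
  {"dx":68,"dy":112,"dz":0,"rx":0,"ry":0,"rz":0},
  {"dx":85,"dy":140,"dz":0,"rx":0,"ry":0,"rz":0},
])

```text
clock: 1.35
tcp_pos: [0.4961, -0.2091, 0.2421]
orientation: [-3.089, -0.57, 0.001]
contact_force: [0.9, -0.5, -0.4]
grip_width: 0.0
gripper_force: 0.0
```

Request:
send_rows([
  {"dx":17,"dy":28,"dz":0,"rx":0,"ry":0,"rz":0},
  {"dx":34,"dy":56,"dz":0,"rx":0,"ry":0,"rz":0},
  {"dx":51,"dy":84,"dz":0,"rx":0,"ry":0,"rz":0},
  {"dx":86,"dy":138,"dz":0,"rx":0,"ry":0,"rz":0},
  {"dx":86,"dy":138,"dz":0,"rx":0,"ry":0,"rz":0},
])

```text
clock: 1.77
tcp_pos: [0.5834, -0.0677, 0.2421]
orientation: [-3.086, -0.576, -0.002]
contact_force: [1.0, 0.7, 0.7]
grip_width: -0.0001
gripper_force: 0.0
```

Request:
send_rows([
  {"dx":0,"dy":0,"dz":-20,"rx":0,"ry":0,"rz":0},
  {"dx":0,"dy":0,"dz":-45,"rx":0,"ry":0,"rz":0},
  {"dx":0,"dy":0,"dz":-70,"rx":0,"ry":0,"rz":0},
  {"dx":0,"dy":0,"dz":-80,"rx":0,"ry":0,"rz":0},
  {"dx":0,"dy":0,"dz":-80,"rx":0,"ry":0,"rz":0},
])

```text
clock: 2.18
tcp_pos: [0.5797, -0.0726, 0.1595]
orientation: [-3.088, -0.57, 0.009]
contact_force: [0.3, 0.3, 0.8]
grip_width: 0.0001
gripper_force: 0.0
```

Request:
send_rows([
  {"dx":0,"dy":0,"dz":-20,"rx":0,"ry":0,"rz":0},
  {"dx":0,"dy":0,"dz":-40,"rx":0,"ry":0,"rz":0},
  {"dx":0,"dy":0,"dz":-50,"rx":0,"ry":0,"rz":0},
  {"dx":0,"dy":0,"dz":-50,"rx":0,"ry":0,"rz":0},
  {"dx":0,"dy":0,"dz":-50,"rx":0,"ry":0,"rz":0},
])

```text
clock: 2.6
tcp_pos: [0.5822, -0.0727, 0.113]
orientation: [3.089, 0.57, 0.001]
contact_force: [1.0, 0.6, -0.0]
grip_width: -0.0002
gripper_force: 0.0
```

Run:
```python
from h import *
d=snap('side'); o=r.get_obs(); p=o['tcp_pos']; print(p,o['contact_force'])
c=d['frame'][150:325,230:420]; cv2.imwrite('pics/s2.png',cv2.resize(c,None,fx=4,fy=3.4,interpolation=cv2.INTER_CUBIC) if 0 else cv2.resize(c,None,fx=3.4,fy=3.4,interpolation=cv2.INTER_CUBIC))
g=np.stack(np.meshgrid(np.arange(230,420),np.arange(150,325)),-1).reshape(-1,2)
X=pts(d,g); m=(np.hypot(*(X[:,:2]-p[:2]).T)<.03)&(X[:,2]>.078)&(X[:,2]<.2)
F=X[m]; print(np.percentile(F[:,2],[0,1,5]))
for h in np.arange(.09,.14,.01):
    q=F[abs(F[:,2]-h)<.005]; print(h,len(q),q.min(0).round(4) if len(q) else '',q.max(0).round(4) if len(q) else '')
```

```text
[ 0.58266232 -0.07268185  0.11358196] [-0.12024553 -0.0691216  -0.24166932]
[0.10233338 0.1089567  0.11584392]
0.09 0  
0.09999999999999999 1 [ 0.5839 -0.0791  0.1023] [ 0.5839 -0.0791  0.1023]
0.10999999999999999 34 [ 0.5683 -0.0879  0.1052] [ 0.5795 -0.064   0.1149]
0.11999999999999998 61 [ 0.5685 -0.0892  0.1155] [ 0.5925 -0.0639  0.1247]
0.12999999999999998 61 [ 0.5682 -0.0888  0.125 ] [ 0.5901 -0.0645  0.135 ]
0.13999999999999996 46 [ 0.5668 -0.0937  0.135 ] [ 0.5827 -0.0646  0.1447]
```

View pics/s2.png

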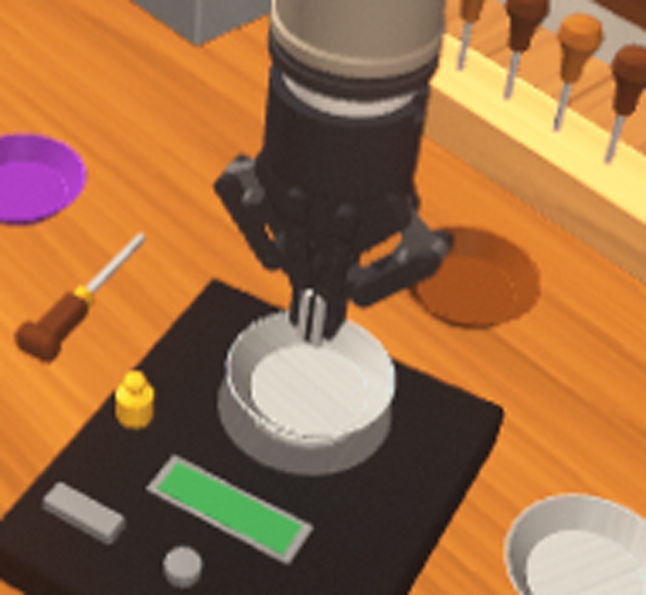

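The tips are 30–40 mm above the floor, centred over the bowl within about 1 mm, with the tip about 11 mm ahead of the TCP. Contact should come at a TCP z near 0.066.

Request:
send_rows([
  {"dx":0,"dy":0,"dz":-12,"rx":0,"ry":0,"rz":0},
  {"dx":0,"dy":0,"dz":-26,"rx":0,"ry":0,"rz":0},
  {"dx":0,"dy":0,"dz":-37,"rx":0,"ry":0,"rz":0},
  {"dx":0,"dy":0,"dz":-42,"rx":0,"ry":0,"rz":0},
  {"dx":0,"dy":0,"dz":-42,"rx":0,"ry":0,"rz":0},
])

```text
clock: 3.07
tcp_pos: [0.581, -0.0725, 0.069]
orientation: [-3.089, -0.57, 0.003]
contact_force: [0.7, 0.2, -0.2]
grip_width: -0.0001
gripper_force: 0.0
```

Request:
send_rows([
  {"dx":0,"dy":0,"dz":-1,"rx":0,"ry":0,"rz":0},
  {"dx":0,"dy":0,"dz":-2,"rx":0,"ry":0,"rz":0},
  {"dx":0,"dy":0,"dz":-3,"rx":0,"ry":0,"rz":0},
  {"dx":0,"dy":0,"dz":-4,"rx":0,"ry":0,"rz":0},
  {"dx":0,"dy":0,"dz":-4,"rx":0,"ry":0,"rz":0},
])

```text
clock: 3.48
tcp_pos: [0.5819, -0.0726, 0.0665]
orientation: [3.089, 0.57, 0.001]
contact_force: [0.1, -0.4, 0.6]
grip_width: 0.0004
gripper_force: 0.0
```

Request:
send_rows([
  {"dx":0,"dy":0,"dz":-1,"rx":0,"ry":0,"rz":0},
  {"dx":0,"dy":0,"dz":-2,"rx":0,"ry":0,"rz":0},
  {"dx":0,"dy":0,"dz":-2,"rx":0,"ry":0,"rz":0},
])

```text
clock: 3.73
tcp_pos: [0.582, -0.0726, 0.0644]
orientation: [3.089, 0.57, 0.001]
contact_force: [0.6, 0.7, 1.6]
grip_width: 0.0001
gripper_force: 1.0
```

```bash
cat > f.py <<'E'
from h import *
A=[]
for i in range(5):
    r.grab_frame('top'); o=r.get_obs(); A.append(np.r_[o['tcp_pos']*1000,o['contact_force']])
print(np.array(A).round(2)); print(np.mean(A,0).round(2),o['clock'])
E
python3 f.py
```

```text
[[ 5.8202e+02 -7.2610e+01  6.4450e+01  2.5000e-01  1.0100e+00  9.5000e-01]
 [ 5.8202e+02 -7.2620e+01  6.4480e+01  9.8000e-01 -4.8000e-01  1.8300e+00]
 [ 5.8198e+02 -7.2620e+01  6.4470e+01  2.1000e-01  8.0000e-02  1.8500e+00]
 [ 5.8201e+02 -7.2620e+01  6.4480e+01  3.3000e-01 -3.9000e-01  2.1500e+00]
 [ 5.8201e+02 -7.2600e+01  6.4460e+01  6.1000e-01 -5.6000e-01  5.6000e-01]]
[ 5.8201e+02 -7.2620e+01  6.4470e+01  4.8000e-01 -7.0000e-02  1.4700e+00] 3.9833
```

Contact is made (about 1.5 N at z 64.5). I go 2 mm further.

Request:
send_rows([
  {"dx":0,"dy":0,"dz":-1,"rx":0,"ry":0,"rz":0},
  {"dx":0,"dy":0,"dz":-2,"rx":0,"ry":0,"rz":0},
  {"dx":0,"dy":0,"dz":-2,"rx":0,"ry":0,"rz":0},
])

```text
clock: 4.23
tcp_pos: [0.582, -0.0726, 0.0623]
orientation: [3.089, 0.57, 0.001]
contact_force: [-0.0, -0.9, 2.7]
grip_width: -0.0001
gripper_force: 1.5
```

```bash
python3 f.py
```

```text
[[ 5.8203e+02 -7.2610e+01  6.2350e+01  6.6000e-01 -5.2000e-01  3.4600e+00]
 [ 5.8201e+02 -7.2640e+01  6.2400e+01 -4.1000e-01 -2.3000e-01  1.9600e+00]
 [ 5.8199e+02 -7.2610e+01  6.2380e+01  1.0900e+00 -1.9000e-01  3.0800e+00]
 [ 5.8201e+02 -7.2600e+01  6.2410e+01  7.4000e-01 -5.0000e-01  3.4800e+00]
 [ 5.8200e+02 -7.2580e+01  6.2420e+01  1.1700e+00 -7.7000e-01  3.9300e+00]]
[ 5.8201e+02 -7.2610e+01  6.2390e+01  6.5000e-01 -4.4000e-01  3.1800e+00] 4.4833
```

Request:
send_rows([
  {"dx":0,"dy":0,"dz":-0.5,"rx":0,"ry":0,"rz":0},
  {"dx":0,"dy":0,"dz":-0.5,"rx":0,"ry":0,"rz":0},
  {"dx":0,"dy":0,"dz":1,"rx":0,"ry":0,"rz":0},
  {"dx":0,"dy":0,"dz":3,"rx":0,"ry":0,"rz":0},
  {"dx":0,"dy":0,"dz":5,"rx":0,"ry":0,"rz":0},
])

```text
clock: 4.9
tcp_pos: [0.5815, -0.0725, 0.0673]
orientation: [-3.089, -0.57, 0.001]
contact_force: [-0.9, -0.3, 0.5]
grip_width: -0.0
gripper_force: 0.0
```

Request:
send_rows([
  {"dx":0,"dy":0,"dz":5,"rx":0,"ry":0,"rz":0},
  {"dx":0,"dy":0,"dz":20,"rx":0,"ry":0,"rz":0},
  {"dx":0,"dy":0,"dz":40,"rx":0,"ry":0,"rz":0},
  {"dx":0,"dy":0,"dz":60,"rx":0,"ry":0,"rz":0},
  {"dx":0,"dy":0,"dz":60,"rx":0,"ry":0,"rz":0},
])

```text
clock: 5.32
tcp_pos: [0.5837, -0.0725, 0.1311]
orientation: [3.088, 0.569, 0.008]
contact_force: [1.2, 0.6, 0.3]
grip_width: -0.0001
gripper_force: 0.0
```

Request:
send_rows([
  {"dx":-30,"dy":4,"dz":0,"rx":0,"ry":0,"rz":0},
  {"dx":-65,"dy":8,"dz":0,"rx":0,"ry":0,"rz":0},
  {"dx":-100,"dy":12,"dz":0,"rx":0,"ry":0,"rz":0},
  {"dx":-130,"dy":15,"dz":0,"rx":0,"ry":0,"rz":0},
  {"dx":-146,"dy":17,"dz":0,"rx":0,"ry":0,"rz":0},
])

```text
clock: 5.73
tcp_pos: [0.4308, -0.0556, 0.1264]
orientation: [-3.089, -0.57, 0.008]
contact_force: [-1.1, 0.3, -0.1]
grip_width: -0.0001
gripper_force: 0.0
```

Request:
send_rows([
  {"dx":0,"dy":0,"dz":-15,"rx":0,"ry":0,"rz":0},
  {"dx":0,"dy":0,"dz":-30,"rx":0,"ry":0,"rz":0},
  {"dx":0,"dy":0,"dz":-45,"rx":0,"ry":0,"rz":0},
  {"dx":0,"dy":0,"dz":-45,"rx":0,"ry":0,"rz":0},
  {"dx":0,"dy":0,"dz":-45,"rx":0,"ry":0,"rz":0},
])

```text
clock: 6.15
tcp_pos: [0.4348, -0.0555, 0.0818]
orientation: [-3.089, -0.57, 0.004]
contact_force: [0.9, -0.5, -0.3]
grip_width: -0.0003
gripper_force: 0.0
```

Run:
```python
from h import *
d=snap('side'); o=r.get_obs(); p=o['tcp_pos']; print(p,o['contact_force'],o['clock'])
c=d['frame'][180:355,200:390]; cv2.imwrite('pics/s3.png',cv2.resize(c,None,fx=3.4,fy=3.4,interpolation=cv2.INTER_CUBIC))
```

```text
[ 0.43558208 -0.05550834  0.08243334] [ 0.25165124 -0.18395658  0.37968909] 6.2
```

View pics/s3.png

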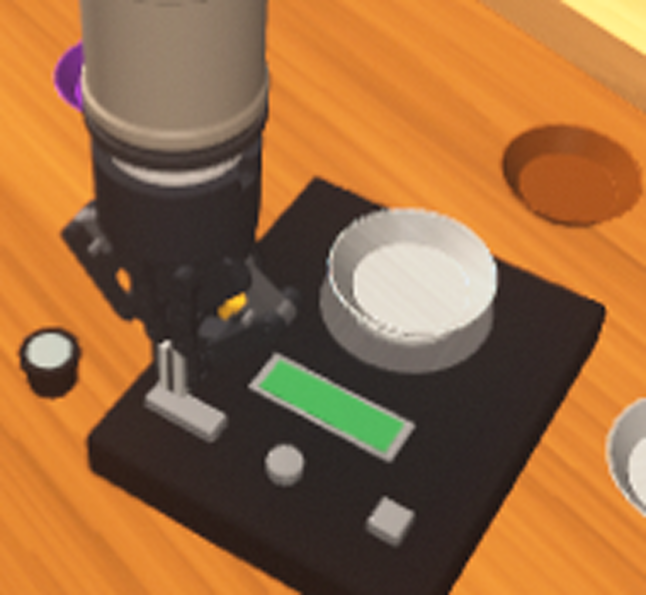

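The bowl is up and centred, the brass weight is clear of the gripper, and the tips stand over the bar key at about (180,395). Contact is expected at a TCP z of 0.059, fully down at 0.053.

Request:
send_rows([
  {"dx":0,"dy":0,"dz":-10,"rx":0,"ry":0,"rz":0},
  {"dx":0,"dy":0,"dz":-18,"rx":0,"ry":0,"rz":0},
  {"dx":0,"dy":0,"dz":-21,"rx":0,"ry":0,"rz":0},
  {"dx":0,"dy":0,"dz":-21,"rx":0,"ry":0,"rz":0},
  {"dx":0,"dy":0,"dz":-21,"rx":0,"ry":0,"rz":0},
])

```text
clock: 6.62
tcp_pos: [0.4356, -0.0556, 0.0611]
orientation: [-3.089, -0.57, 0.001]
contact_force: [0.4, 0.1, -0.5]
grip_width: 0.0001
gripper_force: 0.0
```

Request:
send_rows([
  {"dx":0,"dy":0,"dz":-1,"rx":0,"ry":0,"rz":0},
  {"dx":0,"dy":0,"dz":-2,"rx":0,"ry":0,"rz":0},
  {"dx":0,"dy":0,"dz":-3,"rx":0,"ry":0,"rz":0},
  {"dx":0,"dy":0,"dz":-4,"rx":0,"ry":0,"rz":0},
  {"dx":0,"dy":0,"dz":-5,"rx":0,"ry":0,"rz":0},
])

```text
clock: 7.03
tcp_pos: [0.4361, -0.0556, 0.0564]
orientation: [3.089, 0.57, 0.001]
contact_force: [-0.3, -0.2, 1.9]
grip_width: 0.0
gripper_force: 1.1
```

```bash
python3 f.py
```

```text
[[ 4.3607e+02 -5.5600e+01  5.6290e+01  2.7000e-01  1.0000e-02  1.5400e+00]
 [ 4.3608e+02 -5.5620e+01  5.6370e+01  8.0000e-01  1.3000e-01  3.0100e+00]
 [ 4.3610e+02 -5.5600e+01  5.6410e+01  2.2000e-01 -1.1000e+00  2.0900e+00]
 [ 4.3608e+02 -5.5590e+01  5.6430e+01 -3.9000e-01  1.5000e-01  1.6800e+00]
 [ 4.3610e+02 -5.5600e+01  5.6450e+01  1.3000e+00 -1.1000e-01  1.7500e+00]]
[ 4.3608e+02 -5.5600e+01  5.6390e+01  4.4000e-01 -1.8000e-01  2.0100e+00] 7.2833
```

Request:
send_rows([
  {"dx":0,"dy":0,"dz":-1,"rx":0,"ry":0,"rz":0},
  {"dx":0,"dy":0,"dz":-2,"rx":0,"ry":0,"rz":0},
  {"dx":0,"dy":0,"dz":-3,"rx":0,"ry":0,"rz":0},
  {"dx":0,"dy":0,"dz":-3,"rx":0,"ry":0,"rz":0},
  {"dx":0,"dy":0,"dz":-3,"rx":0,"ry":0,"rz":0},
])

```text
clock: 7.7
tcp_pos: [0.4361, -0.0556, 0.0534]
orientation: [3.089, 0.57, 0.001]
contact_force: [0.5, -0.2, 4.3]
grip_width: 0.0002
gripper_force: 1.9
```

```bash
python3 f.py
```

```text
[[ 4.3606e+02 -5.5630e+01  5.3380e+01  1.5000e+00 -2.8000e-01  3.9700e+00]
 [ 4.3605e+02 -5.5620e+01  5.3400e+01  4.5000e-01 -1.1000e-01  3.1600e+00]
 [ 4.3606e+02 -5.5590e+01  5.3410e+01  1.0800e+00 -8.7000e-01  4.5900e+00]
 [ 4.3606e+02 -5.5620e+01  5.3420e+01  9.7000e-01 -3.0000e-01  3.6700e+00]
 [ 4.3607e+02 -5.5590e+01  5.3410e+01  4.5000e-01  1.9000e-01  3.9000e+00]]
[ 4.3606e+02 -5.5610e+01  5.3400e+01  8.9000e-01 -2.7000e-01  3.8600e+00] 7.95
```

The key is about 5.5 mm down at 3.9 N. Now release it and back off.

Request:
send_rows([
  {"dx":0,"dy":0,"dz":2,"rx":0,"ry":0,"rz":0},
  {"dx":0,"dy":0,"dz":5,"rx":0,"ry":0,"rz":0},
  {"dx":0,"dy":0,"dz":9,"rx":0,"ry":0,"rz":0},
  {"dx":0,"dy":0,"dz":20,"rx":0,"ry":0,"rz":0},
  {"dx":0,"dy":0,"dz":40,"rx":0,"ry":0,"rz":0},
])

```text
clock: 8.37
tcp_pos: [0.4335, -0.0555, 0.0923]
orientation: [-3.088, -0.57, 0.008]
contact_force: [-0.4, -1.1, -0.3]
grip_width: 0.0001
gripper_force: 0.0
```

Request:
send_rows([
  {"dx":0,"dy":0,"dz":25,"rx":0,"ry":0,"rz":0},
  {"dx":0,"dy":0,"dz":55,"rx":0,"ry":0,"rz":0},
  {"dx":0,"dy":0,"dz":85,"rx":0,"ry":0,"rz":0},
  {"dx":0,"dy":0,"dz":85,"rx":0,"ry":0,"rz":0},
  {"dx":0,"dy":0,"dz":85,"rx":0,"ry":0,"rz":0},
])

```text
clock: 8.78
tcp_pos: [0.4362, -0.0557, 0.1797]
orientation: [3.089, 0.569, 0.004]
contact_force: [-0.9, -0.6, -0.5]
grip_width: 0.0002
gripper_force: 0.0
```

Run:
```python
from h import *
d=snap('side'); o=r.get_obs(); print(o['tcp_pos'],o['contact_force'],o['clock'])
c=d['frame'][180:355,200:390]; cv2.imwrite('pics/s4.png',cv2.resize(c,None,fx=3.4,fy=3.4,interpolation=cv2.INTER_CUBIC))
```

```text
[ 0.43524818 -0.05570624  0.17836933] [-0.553219    0.34172612 -0.6001732 ] 8.8333
```

View pics/s4.png

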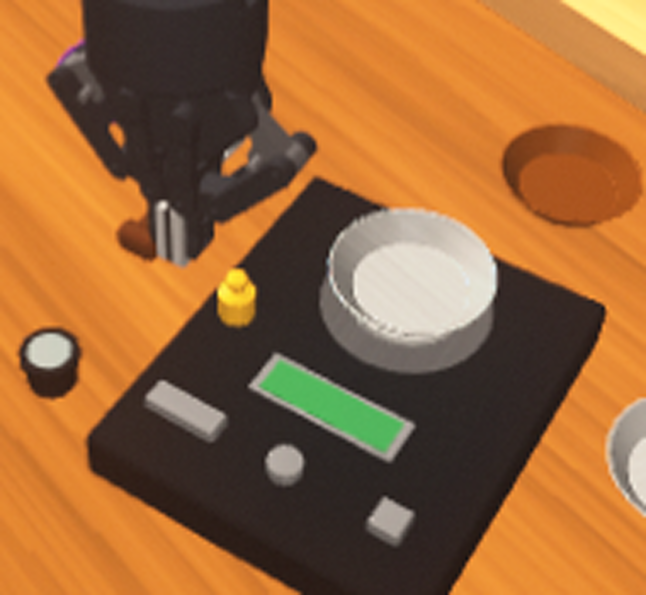

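The bar key is up at (185,410), the bowl sits level and centred, the weight and loupe are undisturbed, and the fingers are clear.

```bash
python3 -c "
from bench import r
print(r.hand_in())"
```

```text
the job is handed in; nothing more can be done
None
```

The job is handed in, with no verdict shown: the bowl was pressed about 4 mm and came back up, the bar key was pressed about 5.5 mm and came back up, and nothing in the last close-up had moved.

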